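# Serve the almonds with the locking pan pliers

### The arm

A 7-joint arm with a two-finger parallel gripper is mounted at the origin on a cart in front of the work surface, level with it; the furniture and walls round the work are solid. World frame = base frame: x ahead of the robot, y to its left, z up, the work surface at z = 0. Lengths are in m, angles in rad, forces in N, time in s.
With the tool pointing down it reaches from about 0.425 to 0.875 m from the base axis. Payload 4.7 kg.
Tool frame: the origin (TCP) lies midway between the tips of the shut fingers; the grasp point (between the pads) lies 19 mm behind it; x points along the fingers, z is the direction in which the jaws open and shut, and the axes are right-handed (so a half turn about x gives the same grasp; the last joint's range is limited). The gripper opens to 87 mm and grips with 3 to 60 N. Pads are 19 mm wide; open, the fingers measure 117 mm over their backs; the gripper's body (75 mm by 190 mm) begins 51 mm behind the grasp point.
Start: joints at [1.13, 0.321, -0.07, 1.45, 0.023, 1.371, -0.057], TCP at [0.286, -0.584, 0.223] pointing down, gripper open.
Joint ranges: [-2.86, 2.86], [-0.3, 2.09], [-1.38, 1.24], [0.06, 2.45], [-1.56, 4.7], [0.09, 2.05], [-2.69, 2.69]. Speed limits (rad/s): [2.57, 2.57, 3.14, 3.14, 3.14, 3.14, 3.14].

### API

Orientations are given as a rotation vector (axis times angle).
In Python, from bench import ctrl, vision, close_job gives the robot as it stands. The module is installed in compiled form; this text tells all that it offers.
- The arm moves only by the tool servo_tool, never from a script. Its argument "commands" is a list that holds one entry, the list of rows, each a list of 7 numbers: the turn, a rotation vector about the tool's x, y, z in degrees, then the shift along the tool's x, y, z in mm, then the finger opening in mm, from 0 to 87. In form: [[[wx, wy, wz, x, y, z, grip], ...]]. A call has 1 to 5 rows; each row is the pose to reach, as a shift and turn from the pose commanded when the call began, along the tool's axes at that moment; what a row does not reach only later rows make up. A row lasts 1/8 s, in which the tool goes at most 62.5 mm and 10.7 degrees, less where a joint would pass 70% of its speed; a pose out of reach is approached as far as the arm can. A call with a gripper value outside its range is refused whole. The fingers move at their own pace and stop on an object; "newtons" is the grip in N (left out, the last holds). Time passes only in rows, so rows that repeat a pose let the fingers close. It gives the time, the measured TCP pose, the force and the opening at its end, in the units of the state.
- ctrl.get_state(): the state, without advancing time (a new reading comes with each control period).
- vision.get_image(name): name is "scene" or "side" or "wrist"; returns the picture (480x640x3 uint8, red, green, blue); there is no depth.
- vision.camera_info(name): a dict with "fov_y" (degrees; the focal length in pixels is half the picture's height over the tangent of half this angle, whatever the lens; pixels are square), "cx", "cy" (the principal point, pixels), "pose" (4x4, takes a point from camera to world coordinates). Camera axes: x right, y down, z forward; pixel columns grow to the right and rows downward; lengths in m; the calibration is good to about 2 mm. A picture is of the moment at which its call begins: read the wrist's pose just before it. camera_info takes no time and is no camera call; for the wrist camera it gives the pose at the moment of the call.
- close_job(): hands the job in, once; it reports no verdict.
The state is a dict: "time": time; "joint_positions": joint angles; "qd": joint speeds; "joint_torque": joint torques, N m; "position": TCP position; "tool_rot": TCP orientation; "ft_force": force on the tool from outside, world axes, zero at the start; "torque": the same for the moment, N m; "grip_width": opening from 0.0 (shut) to 1.0 (fully open).
Only numpy, scipy, OpenCV 4.12 (cv2) and the standard library are available. Lean on these libraries where they do the work, as an engineer would, in place of code of your own. Each camera call takes 0.05 s, during which the arm holds its last target. There are 200 camera calls.

### The job

Move the little pan of almonds from its cork mat to the middle of the slate coaster with the locking pan pliers, without your hand touching the pan: put the open jaws astride the pan's stub, squeeze the handles together until they snap over centre and stay locked, carry the pan across and set it down flat. Then press the tail of the red release lever towards the fixed handle so that the pliers spring open, draw them off the stub and leave them lying open on the worktop, a hand's breadth clear of it. The small bottle, the steel measure, the wine glass and the tumbler stay standing where they are.

Things in the scene. Friction and masses are not known exactly. Their poses are not given: they have to be found in the camera images.
- pan: Small black pan of almonds (fixed in it), 112 mm across the rim, 92 mm across the base, 34 mm high, 0.15 kg. Origin at the centre of its underside, z up. It has no handle, only a stub pointing along its +x. Stands on the cork mat.
- pan_lug (a point): Middle of the pan's stub: an upright plate 6 mm thick (along y), from 49 to 94 mm from the pan's centre along its +x, 3 to 31 mm above the pan's underside (rim at 56 mm). This point: 76 mm from the centre, 17 mm above the underside. Axes as the pan's.
- trivet: Round cork mat, 92 mm across, 8 mm thick, fixed to the worktop; origin at the centre of its underside. The pan stands on it at the start.
- slate: Dark square slate coaster, 92 x 92 x 8 mm, lying alone, fixed to the worktop; origin at the centre of its underside.
- pliers_boss (a point): Middle of the pliers' pivot block, 9 mm above their underside, 4 mm behind the pin. x to the jaws, y to the fixed handle's side, z up. Block 34 mm wide (y), 26 long, 18 high, flat sides. Pliers 200 mm long, 0.45 kg, lie open at any yaw. Locked on the pan, carry both by this block (near their balance) with a firm grip, about 60 N; held by the handles they tip in the fingers.
- pliers_jaws (a point): Middle of the jaws (28 mm high), 42 mm ahead of pliers_boss; pads reach 12 mm either way. Fixed pad face at y +3 mm; the moving jaw stands off, gap 17 to 22 mm when open. Lying on the worktop they meet the stub at the right height. Seat: heading at the pan along its stub, pliers_boss 118 mm from the pan's centre, shifted 4 to 5 mm to the pliers' +y so that no jaw touches.
- pliers_jaw: The moving jaw, at the pliers' -y side, on the pivot pin (origin on the pin, at the underside). It closes on the stub as the handles are squeezed; opened again, it leaves room to shift the pliers 4 mm to +y before drawing them back off the stub.
- handle_grip (a point): On the squeezed handle (-y side, dark grip), 46 mm behind pliers_boss when shut. Over both handles here: 60 mm open (middle 12 mm to -y of the centre line), 36 mm locked. Handles 18 mm high; fixed one at y 8 to 18 mm, reaching 131 mm behind pliers_boss; the squeezed one reaches 89 mm back, swung 68 mm out when open. Squeezing here with 20 to 28 N locks it.
- pliers_tail (a point): Where to pinch for release: 120 mm behind pliers_boss, y +1 mm, 9 mm above the underside; axes as the pliers'. Over the fixed handle (outside at y +18 mm) and the round tail of the red lever (10 mm thick, outside at y -16 mm) it measures 34 mm. The squeezed handle ends 31 mm ahead of here.
- pliers_handle (a joint): Squeezed handle (rad): 0 sprung fully open, dead centre about 0.96, about 1.01 locked on the stub, where it stays by itself. A spring opens it when not locked.
- pliers_release (a joint): Red release lever (rad): 0 at rest, 0.36 fully pressed. Pinching its tail to the fixed handle with 15 to 22 N, from 34 mm over all to 22 mm, pushes the squeezed handle back over centre (at about 0.25) and the pliers spring open. It springs back when let go.
- bottle_mid (a point): Small bottle with a black dropper cap, 43 mm across, 132 mm high; point on its axis 60 mm above its foot. Stands loose near the pan. Leave it.
- measure_mid (a point): Steel double-cone bar measure, 44 mm across, 88 mm high; point on its axis half-way up. Stands loose near the pan. Leave it.
- glass_mid (a point): Stemmed wine glass, 71 mm across, 221 mm high; point on its axis 110 mm up. Loose, behind the slate under the edge of a wall shelf (its underside 0.44 m above the worktop, from x = 0.62 m on: keep the wrist low near it, 6 cm of lift is enough). Leave it.
- tumbler_mid (a point): Greenish stemless tumbler, 84 mm across, 106 mm high; point on its axis half-way up. Stands loose behind the slate. Leave it.

How it is judged:
By the outcome, as a careful person would: the job done as asked, in the order asked, and still so for the second after the job is handed in, with the robot touching nothing.
It also fails if it takes over 61 s, if anything falls off the work surface, if the arm or the gripper's body presses on something with over 40 N, if the wrist force passes 120 N, or if a joint passes its speed limit or range.

## Working session

There is one attempt and no reset: what is moved stays moved. The work goes in short steps, Python scripts to look and compute and a tool call to move; the robot and the scene stay as the last step left them, time stands still between calls to the robot, and variables do not carry over. Pictures are saved under pics/ and viewed, about 8 in all and at most 12, crops included, and the job is handed in when it is done.

Besides the shell and the picture viewer there is one more tool, called as name([rows], argument=value, ...), one row to a line, values as JSON. servo_tool: Moves the arm, as the interface text tells. Its arguments: {"type":"object","properties":{"commands":{"type":"array"},"newtons":{"type":"number"}},"required":["commands"]}

```bash
mkdir -p pics; cat > h.py <<'E'
import numpy as np, cv2
from scipy.spatial.transform import Rotation as R
from bench import ctrl, vision
def snap(name,fn):
    info=vision.camera_info(name); im=vision.get_image(name)
    cv2.imwrite('pics/'+fn,cv2.cvtColor(im,cv2.COLOR_RGB2BGR)); np.save('pics/'+fn+'.npy',info['pose'])
    return im,info
def ray(info,u,v):
    f=240/np.tan(np.radians(info['fov_y'])/2); P=np.array(info['pose'])
    d=P[:3,:3]@np.array([(u-info['cx'])/f,(v-info['cy'])/f,1.]); return P[:3,3],d
def onz(info,u,v,z):
    o,d=ray(info,u,v); return o+d*(z-o[2])/d[2]
def proj(info,p):
    f=240/np.tan(np.radians(info['fov_y'])/2); P=np.array(info['pose'])
    c=P[:3,:3].T@(np.array(p)-P[:3,3]); return np.array([info['cx']+f*c[0]/c[2],info['cy']+f*c[1]/c[2]])
def delta(p,rot):
    """shift (mm) & turn (deg) in tool axes from the present pose to p, rot(Rotation)"""
    s=ctrl.get_state(); T=R.from_rotvec(s['tool_rot'])
    return np.degrees((T.inv()*rot).as_rotvec()).round(2),(T.inv().apply(np.array(p)-s['position'])*1000).round(1)
E
python3 - <<'E'
from h import *
np.set_printoptions(precision=4,suppress=True)
s=ctrl.get_state();print(s); print(R.from_rotvec(s['tool_rot']).as_matrix())
for n in ('scene','side','wrist'):
    im,i=snap(n,n+'0.png');print(n,i)
E
```

```text
{'time': 0.0, 'joint_positions': array([ 1.1301,  0.3218, -0.0701,  1.4517,  0.0226,  1.3708, -0.0569]), 'qd': array([-0.0005,  0.0005,  0.0007,  0.0013,  0.0005, -0.0002,  0.0008]), 'joint_torque': array([  0.    , -49.1295,  -0.4038, -31.2527,  -0.0637,   0.0436,
         0.0002]), 'position': array([ 0.2852, -0.5834,  0.2215]), 'tool_rot': array([ 0.869 ,  1.3924, -0.8675]), 'ft_force': array([ 1.2626, -0.2024,  0.0868]), 'torque': array([-0.015 , -0.0024, -0.0004]), 'grip_width': 1.0002962361282342}
[[-0.0009  0.8984  0.4393]
 [ 0.0017  0.4393 -0.8984]
 [-1.     -0.0001 -0.0019]]
scene {'fov_y': 47.65326154038267, 'cx': 318.32814934876313, 'cy': 241.90142216227616, 'pose': array([[-0.8299, -0.3211,  0.4562, -0.1041],
       [-0.5574,  0.4424, -0.7026,  0.9052],
       [ 0.0238, -0.8373, -0.5462,  0.834 ],
       [ 0.    ,  0.    ,  0.    ,  1.    ]])}
side {'fov_y': 44.68587554058124, 'cx': 323.7275645014819, 'cy': 239.81254094920155, 'pose': array([[-0.4217, -0.6828,  0.5966, -0.3117],
       [-0.9067,  0.3162, -0.279 ,  0.3031],
       [ 0.0018, -0.6586, -0.7525,  1.1285],
       [ 0.    ,  0.    ,  0.    ,  1.    ]])}
wrist {'fov_y': 69.39344832303004, 'cx': 315.4102911856769, 'cy': 235.05529702136639, 'pose': array([[ 0.4382, -0.8647, -0.2455,  0.3524],
       [-0.8989, -0.4217, -0.1192, -0.5512],
       [-0.0004,  0.2729, -0.962 ,  0.3836],
       [ 0.    ,  0.    ,  0.    ,  1.    ]])}
```

View pics/scene0.png

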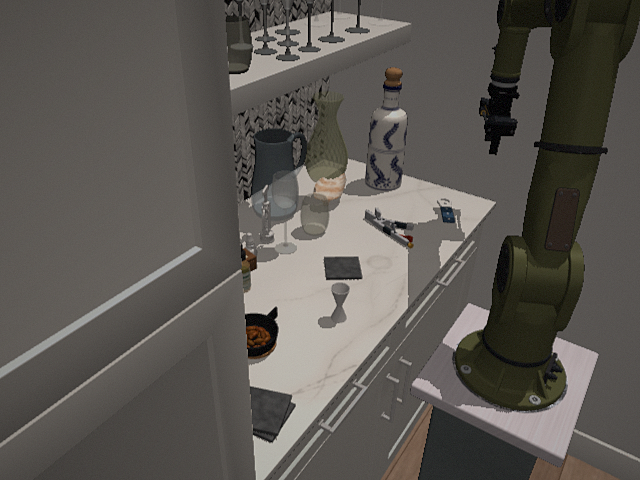

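View pics/side0.png

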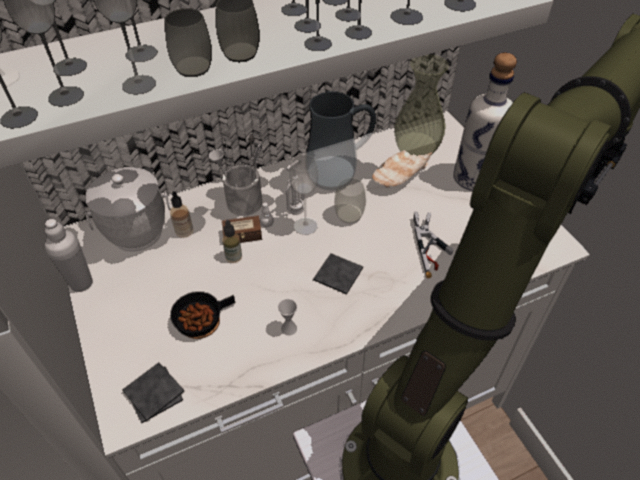

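The side view shows the pan at (195,315) with its stub towards (235,300), and the lone slate at (338,272). The slates at (152,390) are a stack of two, so not the target. The pliers are at (425,245), jaws towards (420,215), red tail near (432,270). The measure's foot is at (288,330), the glass foot at (305,227), the tumbler at (350,205) and the bottle at (232,245).

```bash
python3 - <<'E'
from h import *
np.set_printoptions(precision=3,suppress=True)
i=vision.camera_info('side'); im=cv2.imread('pics/side0.png')
for n,u,v,z in [('pan rim',196,313,.042),('stubtip',235,300,.03),('slate',338,273,.008),('stack',152,390,.01),('measure foot',288,330,0),('bottle foot',233,258,0),('glassfoot',305,227,0),('tumblerfoot',350,218,0),('jawtip',418,214,.02),('boss',424,236,.018),('tail',432,270,.015),('handle2',450,252,.01)]:
    print(n,onz(i,u,v,z))
c=im[190:300,380:480]; cv2.imwrite('pics/c1.png',cv2.resize(c,None,fx=5,fy=5,interpolation=cv2.INTER_CUBIC))
E
```

```text
pan rim [0.473 0.25  0.042]
stubtip [0.479 0.158 0.03 ]
slate [ 0.465 -0.099  0.008]
stack [0.349 0.387 0.01 ]
measure foot [0.371 0.072 0.   ]
bottle foot [0.624 0.116 0.   ]
glassfoot [ 0.644 -0.09   0.   ]
tumblerfoot [ 0.624 -0.211  0.   ]
jawtip [ 0.545 -0.37   0.02 ]
boss [ 0.473 -0.345  0.018]
tail [ 0.373 -0.307  0.015]
handle2 [ 0.406 -0.381  0.01 ]
```

View pics/c1.png

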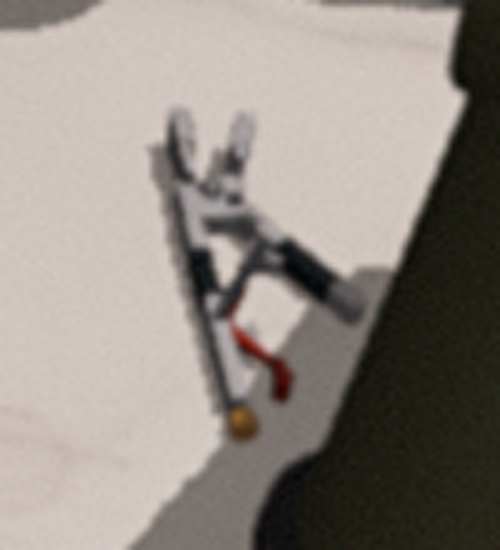

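```bash
cat >> h.py <<'E'
def down(yaw):
    a=np.radians(yaw); z=np.array([np.cos(a),np.sin(a),0]); x=np.array([0,0,-1.]); return R.from_matrix(np.array([x,np.cross(z,x),z]).T)
E
python3 - <<'E'
from h import *
print(delta([.47,-.345,.2],down(-110)))
E
```

```text
(array([ 4.606e+01, -8.000e-02,  4.000e-02]), array([  21.9,  270.7, -133.1]))
```

servo_tool([
  [[9,0,0,4,54,-27,87],[18,0,0,8,108,-53,87],[27,0,0,13,162,-80,87],[36,0,0,18,216,-106,87],[46,0,0,22,271,-133,87]],
])

```text
time: 0.78
position: [0.4703, -0.3452, 0.2003]
tool_rot: [1.461, 1.024, -1.461]
ft_force: [1.1, -0.2, 0.9]
grip_width: 0.998
```

```bash
python3 - <<'E'
from h import *
s=ctrl.get_state();print(s['time'],s['position'],np.abs(s['qd']).max(),s['ft_force'])
for k in range(3): snap('wrist','w1.png') if k==2 else vision.get_image('wrist')
s=ctrl.get_state();print(s['position'],np.abs(s['qd']).max())
E
```

```text
0.775 [ 0.47025454 -0.34516015  0.20029672] 2.1855499419263933 [ 1.05691831 -0.15763051  0.8604544 ]
[ 0.47218755 -0.34236724  0.20023517] 0.07407041942829931
```

View pics/w1.png

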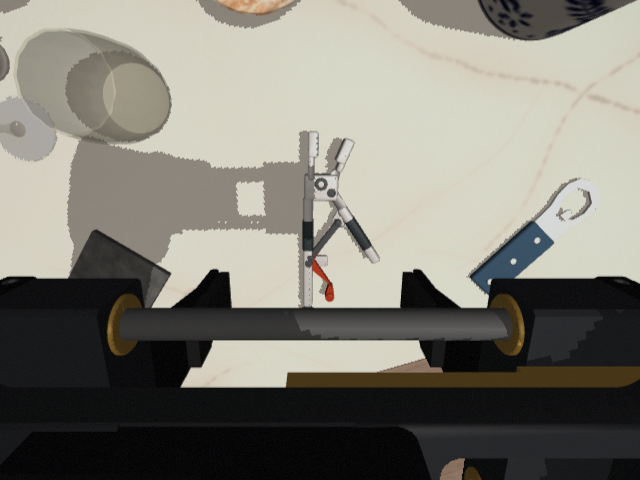

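The wrist view shows the pliers open, with jaws at (314,135)/(345,145), the boss block at about (322,187), the red tail at (330,295), and the fixed handle running down to (308,305). I'll enlarge it for the yaw.

```bash
python3 - <<'E'
import cv2
c=cv2.imread('pics/w1.png')[125:275,280:400]
cv2.imwrite('pics/c2.png',cv2.resize(c,None,fx=4,fy=4,interpolation=cv2.INTER_CUBIC))
E
```

```text
(no output)
```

View pics/c2.png

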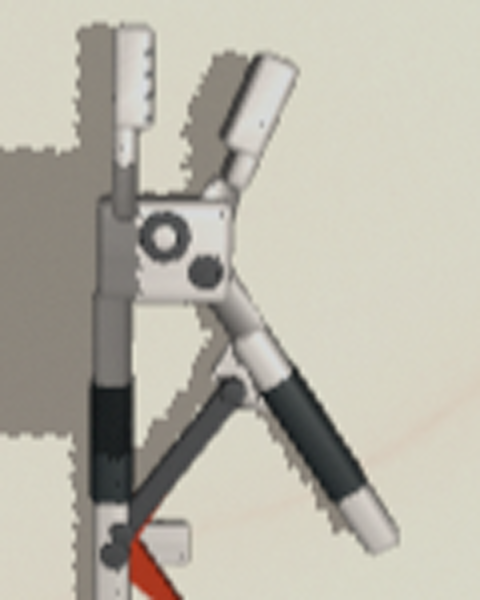

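```bash
python3 - <<'E'
from h import *
np.set_printoptions(precision=4,suppress=True)
i=vision.camera_info('wrist'); i['pose']=np.load('pics/w1.png.npy')
s=ctrl.get_state()
q=lambda x,y,z=.018: onz(i,280+x/4-.4,125+y/4-.4,z)
b=q(166,249); print('boss',b, 'w',np.linalg.norm(q(98,249)-q(232,249)),'l',np.linalg.norm(q(166,198)-q(166,300)))
for a,c in [((92.5,600),(93.5,300)),((130,590),(132,310)),((96,295),(100,198)),((230,295),(234,205))]:
    d=q(*c)-q(*a); print(np.degrees(np.arctan2(d[1],d[0])))
print('jaw centre guess',q(154,78,.028))
E
```

```text
boss [ 0.4988 -0.3522  0.018 ] w 0.033247699679146814 l 0.02530647262406977
-19.896993097321293
-19.680570302518408
-22.019617729104695
-20.70057271044302
jaw centre guess [ 0.5388 -0.3628  0.028 ]
```

```bash
python3 - <<'E'
from h import *
print(delta([.5002,-.3527,.004],down(-110.5)), ctrl.get_state()['position'])
E
```

```text
(array([ 1.35, -0.1 ,  0.02]), array([196.2,  29.9,   0.9])) [ 0.47218755 -0.34236724  0.20023517]
```

servo_tool([
  [[0.5,0,0,50,15,0,65],[1,0,0,100,30,1,65],[1,0,0,150,30,1,65],[1,0,0,150,30,1,65]],
])

```text
time: 1.42
position: [0.4931, -0.3571, 0.0461]
tool_rot: [1.468, 1.026, -1.476]
ft_force: [-0.6, -0.5, -1.1]
grip_width: 0.762
```

```bash
python3 - <<'E'
from h import *
print(delta([.5002,-.3527,.004],down(-110.5)), ctrl.get_state()['position'],ctrl.get_state()['qd'])
E
```

```text
(array([-0.19, -0.1 ,  0.56]), array([42.1,  5.5, -6.5])) [ 0.49308752 -0.35705589  0.04613715] [ 0.00094541 -0.06385076 -0.0071878  -0.07906959 -0.00549888  0.02183198
 -0.00159983]
```

servo_tool([
  [[0,0,0,0,0,0,65]],
])

```text
time: 1.55
position: [0.4978, -0.3595, 0.0525]
tool_rot: [1.47, 1.014, -1.469]
ft_force: [-0.3, -0.1, 0.8]
grip_width: 0.749
```

```bash
python3 - <<'E'
from h import *
print(delta([.5002,-.3527,.004],down(-110.5)), ctrl.get_state()['position'],ctrl.get_state()['qd'])
E
```

```text
(array([-0.19,  0.06, -0.12]), array([48.5, -0.3, -7.3])) [ 0.49782148 -0.35950126  0.05247821] [-0.00330816 -0.02655889 -0.00600667 -0.02473324 -0.00275037 -0.0066646
 -0.00253323]
```

servo_tool([
  [[0,0,0,30,0,-4,65],[0,0,0,30,0,-4,65],[0,0,0,30,0,-4,65]],
])

```text
time: 1.92
position: [0.4999, -0.3555, 0.0232]
tool_rot: [1.47, 1.013, -1.468]
ft_force: [-0.7, -0.5, 0.4]
grip_width: 0.75
```

```bash
python3 - <<'E'
from h import *
print(delta([.5002,-.3527,.004],down(-110.5)), ctrl.get_state()['position'],ctrl.get_state()['qd'])
E
```

```text
(array([-0.15,  0.07, -0.2 ]), array([19.2, -0.8, -2.7])) [ 0.49994824 -0.35548786  0.02321981] [-0.00012654 -0.00189307  0.00039199 -0.00292934  0.00081215 -0.00680607
 -0.00140238]
```

servo_tool([
  [[0,0,0,10,-1,-3,65],[0,0,0,19,-1,-3,65],[0,0,0,19,-1,-3,65],[0,0,0,19,-1,-3,30],[0,0,0,19,-1,-3,30]],
], newtons=60)

```text
time: 2.55
position: [0.4988, -0.3512, 0.0017]
tool_rot: [1.469, 1.017, -1.47]
ft_force: [0.6, 0.2, 0.2]
grip_width: 0.6
```

servo_tool([
  [[0,0,0,0,0,0,30],[0,0,0,0,0,0,30]],
])

```text
time: 2.8
position: [0.4989, -0.3511, 0.0017]
tool_rot: [1.469, 1.017, -1.469]
ft_force: [-0.1, 0.9, 1.0]
grip_width: 0.393
```

```bash
python3 - <<'E'
from h import *
s=ctrl.get_state()
print(delta([.5002,-.3527,.004],down(-110.5)), s['position'],s['qd'],s['grip_width']*87,s['ft_force'])
E
```

```text
(array([-0.14,  0.  , -0.  ]), array([-2.3,  1.8,  1. ])) [ 0.4989084  -0.35113922  0.00174929] [ 4.77863364e-03 -7.65866102e-04 -3.27215231e-03 -2.80352801e-05
 -2.14041515e-02  1.49357424e-03 -1.78983503e-03] 34.20042320241299 [-0.12944915  0.94213337  1.04118407]
```

servo_tool([
  [[0,0,0,-40,0,0,30],[0,0,0,-100,0,0,30],[-10,0,0,-140,-22,-25,30],[-20,0,0,-175,-45,-50,30],[-30,0,0,-198,-72,-80,30]],
])

```text
time: 3.42
position: [0.4593, -0.2501, 0.2006]
tool_rot: [1.084, 1.283, -1.084]
ft_force: [0.3, 0.3, -4.0]
grip_width: 0.386
```

```bash
python3 - <<'E'
from h import *
s=ctrl.get_state()
print(delta([.465,-.0,.22],down(-38)),delta([.485,.12,.22],down(4)), s['position'],s['grip_width']*87,s['ft_force'],s['torque'])
E
```

```text
(array([-4.235e+01,  4.000e-02, -2.000e-02]), array([ -19.5,   47.6, -245.6])) (array([-8.435e+01,  4.000e-02, -0.000e+00]), array([ -19.5,   87.4, -360.6])) [ 0.45929462 -0.2501308   0.20060639] 33.55768132711507 [ 0.29065433  0.34876848 -3.99562915] [ 0.11347608 -0.16476707  0.01729623]
```

servo_tool([
  [[-8,0,0,-4,10,-49,30],[-17,0,0,-8,19,-98,30],[-25,0,0,-12,29,-147,30],[-34,0,0,-16,38,-196,30],[-42,0,0,-20,48,-246,30]],
])

```text
time: 4.05
position: [0.466, 0.0012, 0.2188]
tool_rot: [0.524, 1.508, -0.525]
ft_force: [1.5, 0.4, -3.4]
grip_width: 0.385
```

```bash
python3 - <<'E'
from h import *
s=ctrl.get_state()
print(delta([.485,.12,.22],down(4)), s['position'],s['grip_width']*87,s['ft_force'],s['torque'])
E
```

```text
(array([-4.239e+01, -8.000e-02,  4.000e-02]), array([ -1.2, 104.9, -58.9])) [0.46600795 0.00120904 0.21884683] 33.51410788346149 [ 1.49699752  0.39713431 -3.36960483] [ 0.12019048 -0.18315917  0.02260338]
```

servo_tool([
  [[-10,0,0,0,26,-15,30],[-20,0,0,0,53,-30,30],[-31,0,0,0,79,-45,30],[-42,0,0,0,105,-59,30],[-42,0,0,0,105,-59,30]],
])

```text
time: 4.68
position: [0.4854, 0.1216, 0.2188]
tool_rot: [-0.05, 1.572, 0.052]
ft_force: [-0.1, -0.0, -4.9]
grip_width: 0.384
```

```bash
python3 - <<'E'
from h import *
for k in range(6): snap('wrist','w2.png') if k==5 else vision.get_image('wrist')
s=ctrl.get_state();print(s['time'],s['position'],np.abs(s['qd']).max(),s['grip_width'])
E
```

```text
4.975 [0.48635695 0.11738056 0.21933537] 0.003707928657606649 0.3843976279702135
```

View pics/w2.png

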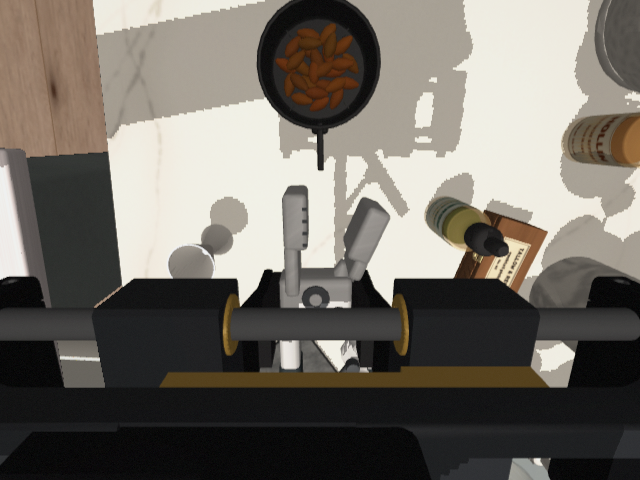

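The wrist view shows the pan rim centred near (319,65), the stub from (320,130) to (320,170), the jaws at (296,215) and (367,230), the measure's top at (192,262) with its foot at (216,240), and the bottle's base at about (450,215).

```bash
python3 - <<'E'
from h import *
np.set_printoptions(precision=4,suppress=True)
i=vision.camera_info('wrist'); i['pose']=np.load('pics/w2.png.npy')
im=cv2.imread('pics/w2.png'); hsv=cv2.cvtColor(im,cv2.COLOR_BGR2HSV)
m=((hsv[...,2]<75)).astype(np.uint8); m[:, :240]=0; m[:,400:]=0; m[176:]=0
n,l,st,_=cv2.connectedComponentsWithStats(m); k=1+np.argmax(st[1:,4]); m=(l==k).astype(np.uint8)
print(st[k])
for v in range(120,176,3):
    u=np.flatnonzero(m[v]); print(v,(u.min(),u.max(),u.size) if u.size else None,end=' ')
c=max(cv2.findContours(m,cv2.RETR_EXTERNAL,cv2.CHAIN_APPROX_NONE)[0],key=len)[:,0]
W=np.array([onz(i,u,v,.042) for u,v in c if 5<v<105])
A=np.c_[2*W[:,:2],np.ones(len(W))]; s=np.linalg.lstsq(A,(W[:,:2]**2).sum(1),rcond=None)[0]
print('\npan',s[:2],'r',np.sqrt(s[2]+s[:2]@s[:2]))
S=[]
for v in range(138,166):
    u=np.flatnonzero(m[v]); S.append(onz(i,u.mean(),v,.039)[:2])
S=np.array(S); p=np.polyfit(S[:,1],S[:,0],1); print('stub',S[0],S[-1],'slope x/y',p[0],'yaw',np.degrees(np.arctan2(-1,-p[0])))
print('stub line at pan y',np.polyval(p,s[1]))
print('measure foot',onz(i,217,240,0),'top',onz(i,191,263,.088),'bottle cap',onz(i,493,240,.132),'body', onz(i,455,222,.06))
print('fixed pad face (front,rear)',onz(i,307,190,.2193-.0017+.028),onz(i,305,245,.2193-.0017+.028))
E
```

```text
[  257     0   124   170 10004]
120 (np.int64(288), np.int64(347), 60) 123 (np.int64(293), np.int64(342), 50) 126 (np.int64(302), np.int64(336), 35) 129 (np.int64(312), np.int64(327), 16) 132 (np.int64(312), np.int64(326), 15) 135 (np.int64(317), np.int64(322), 6) 138 (np.int64(317), np.int64(322), 6) 141 (np.int64(317), np.int64(322), 6) 144 (np.int64(317), np.int64(322), 6) 147 (np.int64(317), np.int64(322), 6) 150 (np.int64(317), np.int64(322), 6) 153 (np.int64(317), np.int64(322), 6) 156 (np.int64(318), np.int64(323), 6) 159 (np.int64(318), np.int64(323), 6) 162 (np.int64(318), np.int64(322), 5) 165 (np.int64(318), np.int64(322), 5) 168 (np.int64(318), np.int64(322), 5) 171 None 174 None 
pan [0.481  0.2534] r 0.05465313113404244
stub [0.4859 0.1901] [0.4878 0.1649] slope x/y -0.08994187534241962 yaw -84.86053899815478
stub line at pan y 0.480035653051757
measure foot [0.3753 0.0709 0.    ] top [0.3761 0.0757 0.088 ] bottle cap [0.6191 0.1241 0.132 ] body [0.619  0.1203 0.06  ]
fixed pad face (front,rear) [0.4799 0.1711 0.2456] [0.4802 0.1485 0.2456]
```

```bash
python3 - <<'E'
from h import *
c=cv2.imread('pics/w2.png')[170:290,150:540]; cv2.imwrite('pics/c3.png',cv2.resize(c,None,fx=2,fy=2,interpolation=cv2.INTER_CUBIC))
s=ctrl.get_state(); T=R.from_rotvec(s['tool_rot']).as_matrix(); print(T.round(4), np.degrees(np.arctan2(T[1,2],T[0,2])))
print(delta([.4856,.1374,.002],down(4)))
E
```

```text
[[-6.000e-04 -5.630e-02  9.984e-01]
 [-6.000e-04  9.984e-01  5.630e-02]
 [-1.000e+00 -5.000e-04 -6.000e-04]] 3.2274319981882527
(array([-0.77, -0.04,  0.03]), array([217.3,  20.1,   0.5]))
```

View pics/c3.png

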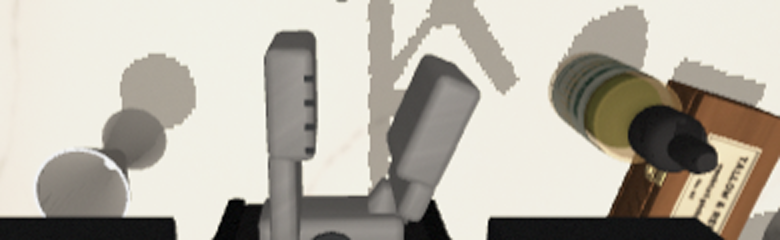

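servo_tool([
  [[-1,0,0,40,10,0,30],[-1,0,0,90,20,0,30],[-1,0,0,130,20,0,30],[-1,0,0,160,20,0,30],[-1,0,0,160,20,0,30]],
])

```text
time: 5.6
position: [0.4832, 0.1372, 0.0575]
tool_rot: [-0.059, 1.576, 0.058]
ft_force: [-0.6, 0.2, -4.0]
grip_width: 0.384
```

servo_tool([
  [[0,0,0,0,0,0,30],[0,0,0,0,0,0,30]],
])

```text
time: 5.85
position: [0.4869, 0.1387, 0.0614]
tool_rot: [-0.059, 1.567, 0.059]
ft_force: [0.2, -0.5, -4.1]
grip_width: 0.384
```

```bash
python3 - <<'E'
from h import *
print(delta([.4856,.1374,.002],down(4.0)),ctrl.get_state()['position'])
E
```

```text
(array([0.33, 0.19, 0.  ]), array([59.4, -1.2, -1.6])) [0.48687823 0.13866095 0.06144309]
```

servo_tool([
  [[0,0,0,15,-1,-1,30],[0,0,0,30,-1,-1,30],[0,0,0,45,-1,-1,30],[0,0,0,55,-1,-1,30],[0,0,0,55,-1,-1,30]],
])

```text
time: 6.48
position: [0.4837, 0.1374, 0.0035]
tool_rot: [-0.06, 1.572, 0.06]
ft_force: [0.0, -0.1, -4.6]
grip_width: 0.387
```

```bash
python3 - <<'E'
from h import *
for k in range(4): im,i=snap('wrist','w3.png')
s=ctrl.get_state()
print(delta([.4856,.1374,.002],down(4.0)),s['position'],s['ft_force'])
snap('side','side3.png')
a=cv2.imread('pics/w3.png')[0:300,150:540]; b=cv2.imread('pics/side3.png')[230:380,150:345]
cv2.imwrite('pics/c4.png',np.hstack([a,cv2.resize(b,(390,300),interpolation=cv2.INTER_CUBIC)]))
E
```

```text
(array([ 0.37,  0.05, -0.  ]), array([ 3.1, -0.3,  0.7])) [0.48488598 0.13762946 0.00508925] [ 3.91558045e-03 -1.13026596e-01 -4.75002508e+00]
```

View pics/c4.png

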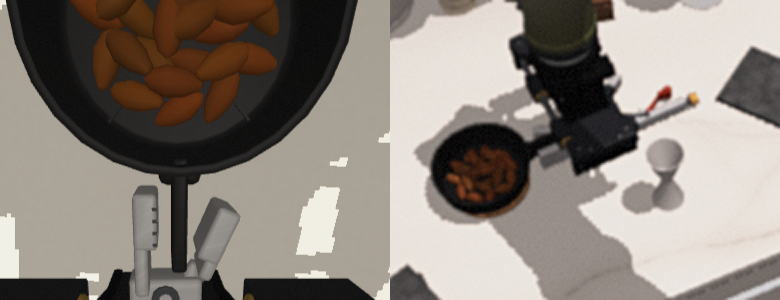

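The jaws stand astride the stub: in the left crop the stub is at u≈180, with the pads at 150 and 210. I'll set the pliers down and let go.

servo_tool([
  [[0,0,0,3,0,0,30],[0,0,0,3,0,0,60],[0,0,0,3,0,0,60],[0,0,0,3,0,0,60]],
])

```text
time: 7.22
position: [0.4849, 0.1375, 0.0021]
tool_rot: [-0.06, 1.569, 0.06]
ft_force: [-0.6, 0.5, 0.6]
grip_width: 0.631
```

```bash
python3 - <<'E'
from h import *
s=ctrl.get_state(); print(s['position'],s['ft_force'])
T=R.from_rotvec(s['tool_rot'])
print(delta([.4937,.0881,.09],down(4.4)*R.from_rotvec([0,np.radians(4),0])))
E
```

```text
[0.4849121  0.13751665 0.00207752] [-0.61250616  0.50621743  0.55633339]
(array([-0.03,  4.05,  0.  ]), array([-87.9, -50. ,   5.1]))
```

servo_tool([
  [[0,0,0,-40,0,0,60],[0,0,0,-85,0,0,70],[0,2,0,-88,-25,3,87],[0,4,0,-88,-50,5,87],[0,4,0,-88,-50,5,87]],
])

```text
time: 7.85
position: [0.4942, 0.0858, 0.0897]
tool_rot: [-0.06, 1.639, 0.055]
ft_force: [0.4, 0.1, 0.6]
grip_width: 0.984
```

servo_tool([
  [[0,0,0,0,0,0,87],[0,0,0,0,0,0,87]],
])

```text
time: 8.1
position: [0.4927, 0.0892, 0.0896]
tool_rot: [-0.064, 1.64, 0.06]
ft_force: [-0.5, 0.4, -0.2]
grip_width: 1.001
```

```bash
python3 - <<'E'
from h import *
im,i=snap('wrist','w4.png');
s=ctrl.get_state(); print(s['position'],s['grip_width'],s['time'])
print(delta([.4937,.0881,.009],down(4.4)*R.from_rotvec([0,np.radians(4),0])))
E
```

```text
[0.49274916 0.08902387 0.08962206] 1.0005790696456796 8.15
(array([ 0.07,  0.  , -0.  ]), array([80.4, -1. ,  6.5]))
```

View pics/w4.png

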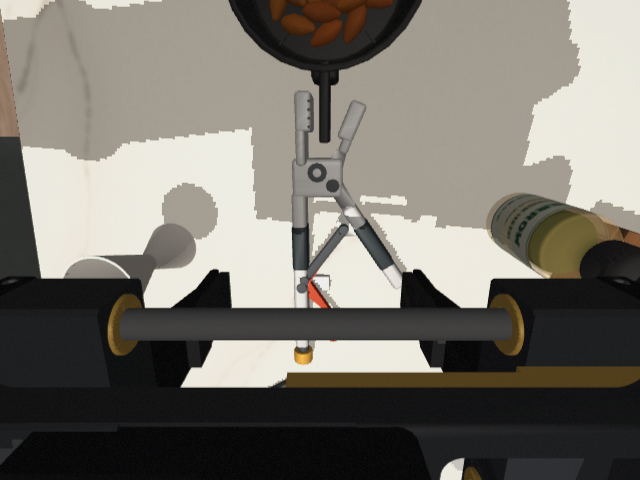

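The pliers lie open astride the stub (x≈325): boss at (317,176), squeezed handle's grip (375,245), tail (303,355). The measure (98,268) and the bottle (560,235) are upright. Next I'll check the numbers.

```bash
python3 - <<'E'
from h import *
np.set_printoptions(precision=4,suppress=True)
i=vision.camera_info('wrist'); i['pose']=np.load('pics/w4.png.npy')
B=onz(i,317,176.5,.018); b,t=onz(i,300,290,.018),onz(i,300.5,210,.018); print('boss',B,'yaw',np.degrees(np.arctan2(*(t-b)[1::-1])))
h=np.radians(94.4); H=np.array([np.cos(h),np.sin(h)]);Y=np.array([-H[1],H[0]])
for n,u,v in [('handle end outer',407,283),('grip outer mid',388,243),('grip outer start',368,220),('fixed outer',293,255),('fixed outer top',293,210)]:
    d=(onz(i,u,v,.018)-B)[:2]; print(n,d@H,d@Y)
print('measure top', onz(i,98,275,.088), onz(i,66,275,.088),onz(i,132,275,.088))
print(onz(i,490,215,.01))
E
```

```text
boss [0.4849 0.1373 0.018 ] yaw 93.37254002040228
handle end outer -0.07509908497326222 -0.06464001046320887
grip outer mid -0.04547495227910925 -0.049522850545893
grip outer start -0.029296921597281245 -0.035059948166771375
fixed outer -0.05591405632527431 0.017156151192083774
fixed outer top -0.023068773169235994 0.01657354969345903
measure top [0.3765 0.0836 0.088 ] [0.3585 0.0817 0.088 ] [0.3953 0.0856 0.088 ]
[0.6055 0.1202 0.01  ]
```

```bash
python3 - <<'E'
from h import *
print(delta([.498,.0941,.008],down(4.)*R.from_rotvec([0,np.radians(3),0])))
E
```

```text
(array([ 0.47, -1.  ,  0.02]), array([81. ,  4.6, 11.3]))
```

servo_tool([
  [[0.5,-1,0,5,5,6,87],[0.5,-1,0,5,5,6,87],[0.5,-1,0,25,5,7,87],[0.5,-1,0,45,5,9,87],[0.5,-1,0,45,5,9,87]],
])

```text
time: 8.78
position: [0.4972, 0.0933, 0.0428]
tool_rot: [-0.056, 1.626, 0.052]
ft_force: [-0.2, 0.2, -0.1]
grip_width: 1.0
```

servo_tool([
  [[0,0,0,0,0,0,87],[0,0,0,0,0,0,87]],
])

```text
time: 9.02
position: [0.4994, 0.0935, 0.045]
tool_rot: [-0.055, 1.621, 0.051]
ft_force: [0.2, 0.3, 0.1]
grip_width: 1.005
```

```bash
python3 - <<'E'
from h import *
s=ctrl.get_state(); print(s['position'],s['ft_force'])
print(delta([.498,.0941,.008],down(4.)*R.from_rotvec([0,np.radians(3),0])))
E
```

```text
[0.49938708 0.09353914 0.04502371] [0.19307002 0.30112003 0.11690489]
(array([-0.14,  0.09,  0.03]), array([37. ,  0.7,  0.5]))
```

servo_tool([
  [[0,0,0,12,0,0,87],[0,0,0,25,0,0,87],[0,0,0,36,0,0,87],[0,0,0,36,0,0,87]],
])

```text
time: 9.52
position: [0.4958, 0.0932, 0.0069]
tool_rot: [-0.055, 1.625, 0.052]
ft_force: [0.5, 0.2, 0.4]
grip_width: 1.001
```

servo_tool([
  [[0,0,0,0,0,0,62],[0,0,0,0,0,0,62],[0,0,0,0,0,-2,50],[0,0,0,0,0,-4,40],[0,0,0,0,0,-4,30]],
], newtons=24)

```text
time: 10.15
position: [0.4911, 0.0925, 0.0087]
tool_rot: [-0.056, 1.626, 0.05]
ft_force: [-4.9, 0.4, 8.5]
grip_width: 0.521
```

servo_tool([
  [[0,0,0,0,0,0,30],[0,0,0,0,0,0,30],[0,0,0,0,0,0,30]],
])

```text
time: 10.52
position: [0.492, 0.0927, 0.0085]
tool_rot: [-0.056, 1.624, 0.051]
ft_force: [-3.1, -0.3, 5.0]
grip_width: 0.414
```

Handles at 36.0 mm, which is the locked width. I'll let go, lift, and look.

servo_tool([
  [[0,0,0,0,0,0,60],[0,0,0,0,0,0,60],[0,0,0,-30,0,0,65],[0,0,0,-85,0,-2,70],[0,0,0,-85,0,-2,70]],
])

```text
time: 11.15
position: [0.4989, 0.094, 0.0973]
tool_rot: [-0.055, 1.613, 0.052]
ft_force: [-1.1, -1.0, -0.6]
grip_width: 0.789
```

```bash
python3 - <<'E'
from h import *
for k in range(4): im,i=snap('wrist','w5.png')
s=ctrl.get_state(); print(s['time'],s['position'],s['tool_rot'])
E
```

```text
11.35 [0.49434428 0.09284456 0.09214413] [-0.05533474  1.62446348  0.05125348]
```

View pics/w5.png

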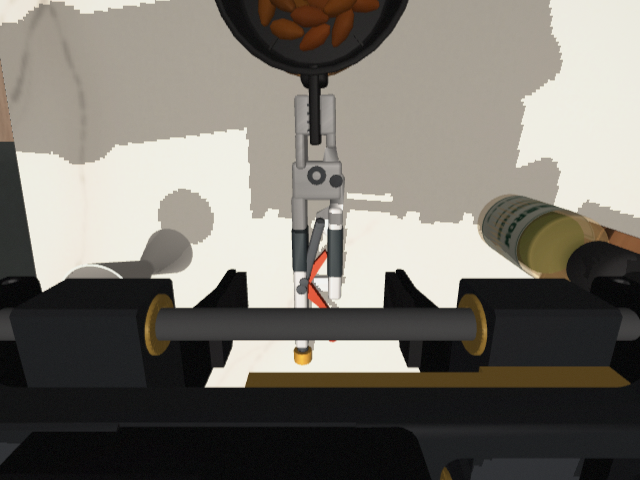

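The pliers are locked on the stub: jaws closed at (315,115), handles parallel at x=300 and x=336, boss block centred at (317,180).

```bash
python3 - <<'E'
from h import *
np.set_printoptions(precision=4,suppress=True)
i=vision.camera_info('wrist'); i['pose']=np.load('pics/w5.png.npy')
B=onz(i,317.5,180,.018); print('boss',B, onz(i,293,180,.018)-onz(i,342,180,.018))
for a,b in [((299.5,265),(299.5,205)),((336,290),(335.5,215)),((303,348),(300,215))]:
    d=onz(i,*b,.018)-onz(i,*a,.018); print(np.degrees(np.arctan2(d[1],d[0])))
d=onz(i,314,85,.039)-onz(i,315.5,140,.039); print('stub',np.degrees(np.arctan2(d[1],d[0])), onz(i,315.5,143,.039))
im=cv2.imread('pics/w5.png'); m=(cv2.cvtColor(im,cv2.COLOR_BGR2HSV)[...,2]<60).astype(np.uint8)
W=[]
for v in range(3,62,2):
    u=np.flatnonzero(m[v,190:430])+190; W+= [onz(i,u.min(),v,.042)[:2],onz(i,u.max(),v,.042)[:2]]
W=np.array(W); A=np.c_[2*W,np.ones(len(W))]; s=np.linalg.lstsq(A,(W**2).sum(1),rcond=None)[0]; print('pan',s[:2],np.sqrt(s[2]+s[:2]@s[:2]))
d=s[:2]-B[:2]; print('pan-boss',np.hypot(*d),np.degrees(np.arctan2(d[1],d[0])))
print('move', delta([B[0],B[1],.09],down(4)))
E
```

```text
boss [0.4891 0.1384 0.018 ] [-0.0332 -0.0024  0.    ]
93.05877817328569
95.06515984622102
94.34968469406185
stub 95.40907658798763 [0.4873 0.163  0.039 ]
pan [0.4787 0.2548] 0.054573733579672434
pan-boss 0.11684080512110123 95.09480621063722
move (array([-0.14, -3.12,  0.04]), array([ 2.2, 45.8, -2. ]))
```

servo_tool([
  [[0,-1,0,0,20,-1,62],[-0.8,-3,0,2,46,-2,62],[-0.8,-3,0,20,46,-1,62],[-0.8,-3,0,45,46,0,62],[-0.8,-3,0,45,46,0,62]],
])

```text
time: 11.98
position: [0.4872, 0.1372, 0.0452]
tool_rot: [-0.064, 1.577, 0.063]
ft_force: [-0.2, -0.3, 0.1]
grip_width: 0.71
```

servo_tool([
  [[0,0,0,0,0,0,62],[0,0,0,0,0,0,62]],
])

```text
time: 12.22
position: [0.4905, 0.1388, 0.0491]
tool_rot: [-0.064, 1.569, 0.063]
ft_force: [-0.2, -0.2, -0.2]
grip_width: 0.712
```

```bash
python3 - <<'E'
from h import *
s=ctrl.get_state(); print(s['position'],s['ft_force'])
print(delta([.4891,.1384,.002],down(4.8)))
E
```

```text
[0.49054097 0.13876517 0.04906691] [-0.24528561 -0.18016479 -0.23384292]
(array([-0.16,  0.07,  0.01]), array([47.1, -0.2, -1.5]))
```

servo_tool([
  [[0,0,0,20,0,-1,62],[0,0,0,45,0,-1,62],[0,0,0,45,0,-1,62],[0,0,0,45,0,-1,30],[0,0,0,45,0,-1,30]],
], newtons=60)

```text
time: 12.85
position: [0.4898, 0.139, 0.0046]
tool_rot: [-0.064, 1.568, 0.064]
ft_force: [-0.5, 0.3, 0.2]
grip_width: 0.568
```

servo_tool([
  [[0,0,0,0,0,0,30],[0,0,0,0,0,0,30],[0,0,0,0,0,0,30]],
])

```text
time: 13.22
position: [0.4888, 0.1388, 0.0038]
tool_rot: [-0.064, 1.57, 0.063]
ft_force: [-2.0, -1.6, 5.3]
grip_width: 0.389
```

```bash
python3 - <<'E'
from h import *
s=ctrl.get_state(); print(s['position'],s['ft_force'],s['grip_width']*87,s['torque'])
T=R.from_rotvec(s['tool_rot']).as_matrix();print(T[:,2])
E
```

```text
[0.48877925 0.13877615 0.00383677] [-2.00001773 -1.55314951  5.29606438] 33.8294214390631 [-0.18178171  0.37697287 -0.06511083]
[ 9.96697998e-01  8.11978645e-02 -8.86607832e-05]
```

servo_tool([
  [[0,0,0,-15,0,0,30],[0,0,0,-35,0,0,30],[0,0,0,-60,0,0,30],[0,0,0,-75,0,0,30],[0,0,0,-75,0,0,30]],
])

```text
time: 13.85
position: [0.4895, 0.1389, 0.0793]
tool_rot: [-0.064, 1.568, 0.064]
ft_force: [0.9, -0.5, -6.4]
grip_width: 0.386
```

```bash
python3 - <<'E'
from h import *
np.set_printoptions(precision=4,suppress=True)
s=ctrl.get_state(); print(s['position'],s['ft_force'],s['grip_width']*87,s['torque'])
T=R.from_rotvec(s['tool_rot']).as_matrix();print(T)
i=vision.camera_info('side'); im=cv2.imread('pics/side0.png')
m=(cv2.cvtColor(im,cv2.COLOR_BGR2HSV)[...,2]<100).astype(np.uint8); x0,y0=305,248; r=m[y0:300,x0:372]
n,l,st,_=cv2.connectedComponentsWithStats(r); k=1+np.argmax(st[1:,4]); print(st[k]+[x0,y0,0,0,0])
c=max(cv2.findContours((l==k).astype(np.uint8),cv2.RETR_EXTERNAL,cv2.CHAIN_APPROX_NONE)[0],key=len)[:,0]
W=np.array([onz(i,u+x0,v+y0,.008)[:2] for u,v in c],np.float32)
print('slate',cv2.minAreaRect((W*1000)))
j=vision.camera_info('wrist'); j['pose']=np.load('pics/w1.png.npy')
print('wrist corners',[onz(j,*p,.008) for p in [(95,231),(170,270)]])
E
```

```text
[0.4895 0.1389 0.0793] [ 0.9471 -0.4645 -6.3936] 33.62379740028562 [-0.0215 -0.1507 -0.0138]
[[ 0.0022 -0.0812  0.9967]
 [-0.0002  0.9967  0.0812]
 [-1.     -0.0004  0.0022]]
[ 313  254   50   40 1136]
slate ((464.9688415527344, -98.35938262939453), (90.69685363769531, 93.46331787109375), 37.02408981323242)
wrist corners [array([ 0.5318, -0.1101,  0.008 ]), array([ 0.4656, -0.1662,  0.008 ])]
```

servo_tool([
  [[0,0,0,0,-30,-1,30],[0,0,0,0,-70,-3,30],[0,0,0,0,-110,-5,30],[0,0,0,0,-150,-7,30],[0,0,0,0,-180,-9,30]],
])

```text
time: 14.48
position: [0.4933, -0.0434, 0.0771]
tool_rot: [-0.063, 1.572, 0.063]
ft_force: [1.5, 0.9, -6.2]
grip_width: 0.381
```

```bash
python3 - <<'E'
from h import *
np.set_printoptions(precision=4,suppress=True)
i=vision.camera_info('scene'); im=cv2.imread('pics/scene0.png')
m=(cv2.cvtColor(im,cv2.COLOR_BGR2HSV)[...,2]<100).astype(np.uint8); x0,y0=318,250; r=m[y0:285,x0:370]
n,l,st,_=cv2.connectedComponentsWithStats(r); k=1+np.argmax(st[1:,4]); print(st[k]+[x0,y0,0,0,0])
c=max(cv2.findContours((l==k).astype(np.uint8),cv2.RETR_EXTERNAL,cv2.CHAIN_APPROX_NONE)[0],key=len)[:,0]
W=np.array([onz(i,u+x0,v+y0,.008)[:2] for u,v in c],np.float32)
print('slate',cv2.minAreaRect((W*1000)))
s=ctrl.get_state();print(s['position'])
print(delta([.4465,-.2142,.08],down(-10)))
E
```

```text
[324 257  38  23 810]
slate ((467.54541015625, -91.77912902832031), (93.32416534423828, 97.52898406982422), 35.84971618652344)
[ 0.4933 -0.0434  0.0771]
(array([14.58, -0.13,  0.03]), array([  -2.7, -166.5,  -60.3]))
```

servo_tool([
  [[2,0,0,0,-35,-10,30],[6,0,0,0,-70,-24,30],[10,0,0,0,-105,-37,30],[14,0,0,0,-140,-50,30],[14.6,0,0,-2,-165,-60,30]],
])

```text
time: 15.1
position: [0.4462, -0.2121, 0.079]
tool_rot: [0.138, 1.569, -0.138]
ft_force: [0.1, 0.6, -6.1]
grip_width: 0.385
```

servo_tool([
  [[0,0,0,0,0,0,30],[0,0,0,0,0,0,30],[0,0,0,0,0,0,30]],
])

```text
time: 15.48
position: [0.4481, -0.2093, 0.08]
tool_rot: [0.135, 1.567, -0.134]
ft_force: [-0.1, -0.2, -6.5]
grip_width: 0.386
```

```bash
python3 - <<'E'
from h import *
np.set_printoptions(precision=4,suppress=True)
im,i=snap('wrist','w6.png')
s=ctrl.get_state();print(s['position'],s['time'],s['qd'].round(3))
print(delta([.4465,-.2127,.004],down(-10)))
# pan rim check: plane height unknown lift
z=.042+s['position'][2]-.0038
im=cv2.imread('pics/w6.png'); m=(cv2.cvtColor(im,cv2.COLOR_BGR2HSV)[...,2]<60).astype(np.uint8)
np.save('pics/z.npy',z); snap('side','side6.png')
a=cv2.resize(im,(400,300)); b=cv2.imread('pics/side6.png')[180:330,240:440]
cv2.imwrite('pics/c6.png',np.hstack([a,cv2.resize(b,(400,300),interpolation=cv2.INTER_CUBIC)]))
E
```

```text
[ 0.4482 -0.2095  0.0801] 15.525 [-0.    -0.002  0.003 -0.003  0.001  0.001  0.001]
(array([ 0.18, -0.03, -0.01]), array([76.1, -3.5, -1.1]))
```

View pics/c6.png

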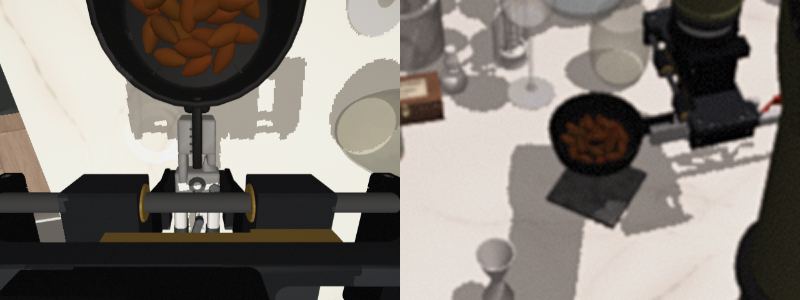

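The pan hangs level in the jaws. In the side crop its rim is at about (597,133), above the slate at (597,190). I'll check the pan's centre, then lower it.

```bash
python3 - <<'E'
from h import *
np.set_printoptions(precision=4,suppress=True)
i=vision.camera_info('side'); im=cv2.imread('pics/side6.png')
m=(cv2.cvtColor(im,cv2.COLOR_BGR2HSV)[...,2]<90).astype(np.uint8)
W=[]
for v in range(230,262,2):
    u=np.flatnonzero(m[v,300:358])+300
    W.append(onz(i,u.min(),v,.118)[:2])
for u in range(322,350,2):
    v=np.flatnonzero(m[215:262,u])+215; W.append(onz(i,u,v.min(),.118)[:2])
W=np.array(W); A=np.c_[2*W,np.ones(len(W))]; s=np.linalg.lstsq(A,(W**2).sum(1),rcond=None)[0]; print('pan side',s[:2],np.sqrt(s[2]+s[:2]@s[:2]))
j=vision.camera_info('wrist'); im=cv2.imread('pics/w6.png')
m=(cv2.cvtColor(im,cv2.COLOR_BGR2HSV)[...,2]<70).astype(np.uint8); W=[]
for v in range(3,130,3):
    u=np.flatnonzero(m[v,120:520])+120; W+= [onz(j,u.min(),v,.118)[:2],onz(j,u.max(),v,.118)[:2]]
W=np.array(W); A=np.c_[2*W,np.ones(len(W))]; s=np.linalg.lstsq(A,(W**2).sum(1),rcond=None)[0]; print('pan wrist',s[:2],np.sqrt(s[2]+s[:2]@s[:2]))
st=ctrl.get_state();T=R.from_rotvec(st['tool_rot']).as_matrix(); print('kin',st['position']+T@[0,.1164,-.0007])
E
```

```text
pan side [ 0.4599 -0.0975] 0.058228184034971514
pan wrist [ 0.4678 -0.0941] 0.05484001882149648
kin [ 0.4675 -0.0949  0.0803]
```

servo_tool([
  [[0,0,0,15,-2,-1,30],[0,0,0,30,-3,-1,30],[0,0,0,45,-3,-1,30],[0,0,0,60,-3,-1,30],[0,0,0,60,-3,-1,30]],
])

```text
time: 16.2
position: [0.4452, -0.2127, 0.0187]
tool_rot: [0.137, 1.57, -0.135]
ft_force: [-0.3, -0.2, -6.3]
grip_width: 0.385
```

servo_tool([
  [[0,0,0,0,0,0,30],[0,0,0,0,0,0,30]],
])

```text
time: 16.45
position: [0.4473, -0.2138, 0.0212]
tool_rot: [0.135, 1.565, -0.137]
ft_force: [-0.2, 0.1, -5.8]
grip_width: 0.381
```

```bash
python3 - <<'E'
from h import *
s=ctrl.get_state(); print(s['position'],s['ft_force'],s['torque'])
print(delta([.4465,-.2127,.004],down(-10)))
E
```

```text
[ 0.44725425 -0.21375917  0.02118827] [-0.22167005  0.09318551 -5.79174665] [-0.01065132 -0.03421707 -0.02400859]
(array([0.06, 0.09, 0.04]), array([17.2,  0.9, -1. ]))
```

servo_tool([
  [[0,0,0,6,1,-1,30],[0,0,0,12,1,-1,30],[0,0,0,16,1,-1,30],[0,0,0,17,1,-1,30],[0,0,0,17,1,-1,30]],
])

```text
time: 17.08
position: [0.4456, -0.2131, 0.0038]
tool_rot: [0.136, 1.567, -0.137]
ft_force: [-2.2, -3.0, -0.1]
grip_width: 0.386
```

servo_tool([
  [[0,0,0,0,0,0,30],[0,0,0,0,0,0,30]],
])

```text
time: 17.32
position: [0.4456, -0.213, 0.0038]
tool_rot: [0.135, 1.566, -0.137]
ft_force: [-2.8, -3.6, 2.3]
grip_width: 0.385
```

servo_tool([
  [[0,0,0,0,0,0,60],[0,0,0,0,0,0,60],[0,0,0,0,0,0,60],[0,0,0,-35,0,0,65],[0,0,0,-70,-20,0,65]],
])

```text
time: 17.95
position: [0.4427, -0.23, 0.0739]
tool_rot: [0.134, 1.567, -0.132]
ft_force: [0.6, -1.1, -0.7]
grip_width: 0.733
```

servo_tool([
  [[0,0,0,0,-30,0,60],[0,0,0,0,-65,0,60],[0,0,0,0,-100,-1,60],[0,0,0,0,-100,-1,60],[0,0,0,0,-100,-1,60]],
])

```text
time: 18.58
position: [0.4245, -0.3292, 0.0733]
tool_rot: [0.136, 1.566, -0.135]
ft_force: [1.0, 0.7, 0.0]
grip_width: 0.69
```

```bash
python3 - <<'E'
from h import *
np.set_printoptions(precision=4,suppress=True)
for k in range(3): im,i=snap('wrist','w7.png')
s=ctrl.get_state(); print(s['time'],s['position'],s['ft_force'])
print(delta([.4238,-.331,.004],down(-9.9)))
E
```

```text
18.725 [ 0.4247 -0.3289  0.0735] [-0.1048  0.0004  0.583 ]
(array([ 0.09,  0.01, -0.02]), array([69.5, -2.3, -0.5]))
```

View pics/w7.png

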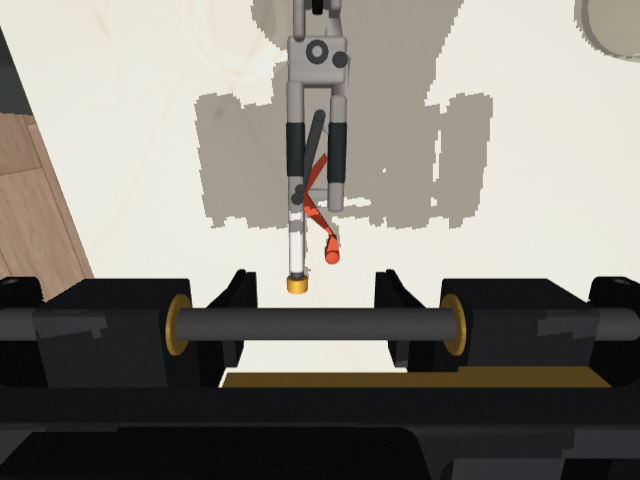

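The pliers are still locked, with the boss at (317,60). The red tail is at (333,257) and the fixed handle's end at (297,283), centred between the open fingers. That was my last viewable picture, so I'll use numbers from here on.

```bash
python3 - <<'E'
from h import *
np.set_printoptions(precision=4,suppress=True)
i=vision.camera_info('wrist'); i['pose']=np.load('pics/w7.png.npy')
B=onz(i,317,60,.018)[:2]; h=np.radians(80.1);H=np.array([np.cos(h),np.sin(h)]);Y=np.array([-H[1],H[0]]); print('boss',B)
im=cv2.imread('pics/w7.png'); hsv=cv2.cvtColor(im,cv2.COLOR_BGR2HSV)
m=((hsv[...,1]>150)&((hsv[...,0]<8)|(hsv[...,0]>172))&(hsv[...,2]>80)); v,u=np.nonzero(m[235:275,310:350]); v+=235;u+=310
print('red tail px',u.min(),u.max(),v.min(),v.max())
for n,p in [('tail',((u.min()+u.max())/2,v.max()-6)),('tail out',(u.max(),v.max()-6)),('fixed outer',(290,255)),('brass',(297,283))]:
    d=onz(i,*p,.015)[:2]; print(n,d,(d-B)@H,(d-B)@Y)
E
```

```text
boss [ 0.4456 -0.2143]
red tail px 325 338 235 263
tail [ 0.4348 -0.3343] -0.12000556619406039 -0.009971408496283165
tail out [ 0.4391 -0.335 ] -0.12000427924914309 -0.01434773260822928
fixed outer [ 0.4075 -0.3281] -0.11859087798912338 0.017940875333469053
brass [ 0.4084 -0.3489] -0.13895151671997744 0.013523625348579328
```

servo_tool([
  [[0,0,0,20,-2,0,60],[0,0,0,45,-2,0,60],[0,0,0,68,-2,0,60],[0,0,0,68,-2,0,60],[0,0,0,68,-2,0,60]],
], newtons=19)

```text
time: 19.35
position: [0.4246, -0.3322, 0.0064]
tool_rot: [0.135, 1.565, -0.136]
ft_force: [1.1, 0.6, -0.3]
grip_width: 0.69
```

```bash
python3 - <<'E'
from h import *
s=ctrl.get_state(); print(s['position'],s['ft_force'])
print(delta([.424,-.331,.004],down(-9.9)))
E
```

```text
[ 0.4245633  -0.33217255  0.00640802] [ 1.09808329  0.63400272 -0.31072263]
(array([0.02, 0.07, 0.04]), array([ 2.4,  1.1, -0.8]))
```

servo_tool([
  [[0,0,0,2,0,-1,37],[0,0,0,2,0,-1,37],[0,0,0,2,0,-2,30],[0,0,0,2,0,-5,24],[0,0,0,2,0,-7,18]],
], newtons=19)

```text
time: 19.98
position: [0.4154, -0.3315, 0.0037]
tool_rot: [0.136, 1.569, -0.137]
ft_force: [-3.6, -1.2, 2.5]
grip_width: 0.252
```

servo_tool([
  [[0,0,0,0,0,0,18],[0,0,0,0,0,0,18],[0,0,0,0,0,0,18]],
])

```text
time: 20.35
position: [0.4166, -0.3311, 0.0035]
tool_rot: [0.136, 1.567, -0.136]
ft_force: [-2.0, -0.8, 0.7]
grip_width: 0.21
```

servo_tool([
  [[0,0,0,0,0,3,50],[0,0,0,0,0,6,60],[0,0,0,0,0,6,60],[0,0,0,-35,0,6,60],[0,0,0,-70,0,6,60]],
])

```text
time: 20.98
position: [0.4229, -0.3315, 0.0739]
tool_rot: [0.136, 1.567, -0.135]
ft_force: [0.9, -0.6, 0.2]
grip_width: 0.657
```

```bash
python3 - <<'E'
from h import *
np.set_printoptions(precision=4,suppress=True)
for k in range(5): im,i=snap('wrist','w8.png')
s=ctrl.get_state(); print(s['time'],s['position'],s['ft_force'])
im=cv2.imread('pics/w8.png'); g=cv2.cvtColor(im,cv2.COLOR_BGR2HSV)
m=(g[...,2]<70).astype(np.uint8); m[265:]=0
n,l,st,ce=cv2.connectedComponentsWithStats(m)
h=np.radians(80.1);H=np.array([np.cos(h),np.sin(h)]);Y=np.array([-H[1],H[0]]);B=np.array([.4456,-.2137])
for k in range(1,n):
    if st[k,4]>60:
        d=onz(i,*ce[k],.018)[:2]-B; r=cv2.minAreaRect(np.argwhere(l==k)[:,::-1].astype(np.float32)); print(st[k],'H,Y',d@H*1000,d@Y*1000,'rect',np.round(r[1],1),round(r[2],1))
red=((g[...,1]>150)&((g[...,0]<8)|(g[...,0]>172))&(g[...,2]>80)); red[270:]=0; v,u=np.nonzero(red); print('red',u.min(),u.max(),v.min(),v.max())
# coarse ascii map of the pliers zone
z=g[0:270,230:450]; t=cv2.resize(z,(55,45),interpolation=cv2.INTER_AREA)
for row in t: print(''.join('R' if (p[1]>140 and (p[0]<8 or p[0]>172)) else '#' if p[2]<75 else '+' if p[2]<150 else '-' if p[2]<190 else '.' for p in row))
E
```

```text
21.225 [ 0.4226 -0.3317  0.073 ] [-0.8926 -0.6086 -0.5379]
[308   0  11   8  81] H,Y 24.032419175023538 2.6723846221546186 rect [ 7. 10.] 90.0
[   0   24   33   89 1478] H,Y -15.385136057731946 177.89404644349563 rect [93.6 29.8] 69.7
[301  31  22  24 296] H,Y 4.472184295547451 3.5302071116261247 rect [23. 21.] 90.0
[323  52  15  16 183] H,Y -3.8469771098225594 -7.123031223267759 rect [15. 14.] 90.0
[300  75  43  19 130] H,Y -15.236460795742076 -4.199604733994949 rect [44.6 14.1] 18.9
[ 356  106   47   78 1236] H,Y -46.63132806554887 -37.2536874413004 rect [81.8 20.8] 56.3
[ 284  111   66   87 1996] H,Y -52.71180369243461 5.944787008462551 rect [82.9 65.5] 86.2
red 305 342 170 255
.....---------++++-+##+--+#++++------------------------
.....---------+++--+++----++++-------------------------
.....---------+++---------+##+-------------------------
......--------++++--------+++--------------------------
.......-------+++++++++++++++--------------------------
........-----++++-++#++----+--------------------------.
..........---+---+#+++#+---+-------------------------..
.............+---+
[... 1409 characters left out ...]
----------------------------
---------------++++RRR+-...........---------------..---
---------------+++++RRR--------------------------------
----------------..-+-.RR+------------------------------
....------------..-+...-R--........---------------.....
....----------.-++++.....-+-.........-.--------.-......
...............----+.....-R-...........................
...................+.....RRR...........................
...................+.....RRR...........................
...................+.....RRR...........................
...................-...................................
...................--..................................
................+-++-..................................
```

```bash
python3 - <<'E'
from h import *
np.set_printoptions(precision=4,suppress=True)
i=vision.camera_info('wrist')
for f in ('w7.png','w8.png'):
    i['pose']=np.load('pics/'+f+'.npy'); im=cv2.imread('pics/'+f); g=cv2.cvtColor(im,cv2.COLOR_BGR2HSV)
    # dark fixed grip rows: left edge ; pivot ring
    m=(g[...,2]<70); L=[]
    for v in range(122,170,2):
        u=np.flatnonzero(m[v,278:320])+278
        if u.size: L.append(onz(i,u.min(),v,.018)[:2])
    L=np.array(L); p=np.polyfit(L[:,1],L[:,0],1); hd=np.degrees(np.arctan2(1,p[0]))
    n,l,st,ce=cv2.connectedComponentsWithStats(m[:80].astype(np.uint8))
    k=[k for k in range(1,n) if 200<st[k,4]<500 and 295<ce[k][0]<330]; print(f,'heading',hd,[(onz(i,*ce[q],.018)) for q in k], 'fixed outer mid',L.mean(0))
i['pose']=np.load('pics/w1.png.npy'); print('opener',onz(i,475,280,0),onz(i,590,185,0))
j=vision.camera_info('side'); print('edges',onz(j,585,255,0),onz(j,400,340,0))
E
```

```text
w7.png heading 80.26717621407184 [array([ 0.452 , -0.1886,  0.018 ]), array([ 0.4462, -0.2101,  0.018 ])] fixed outer mid [ 0.4194 -0.2575]
w8.png heading 82.26416060245059 [array([ 0.4429, -0.2087,  0.018 ])] fixed outer mid [ 0.4178 -0.261 ]
opener [ 0.3407 -0.4812  0.    ] [ 0.4067 -0.6164  0.    ]
edges [ 0.2611 -0.6898  0.    ] [ 0.2418 -0.1444  0.    ]
```

```bash
python3 - <<'E'
from h import *
print(delta([.4425,-.2115,.075],down(-7.8)))
E
```

```text
(array([-2.12, -0.02, -0.01]), array([ -2. , 121.9,  -1.1]))
```

servo_tool([
  [[-1,0,0,-2,40,0,65],[-2,0,0,-2,85,-1,65],[-2,0,0,0,122,-1,65],[-2,0,0,20,122,-1,65],[-2,0,0,35,122,-1,65]],
])

```text
time: 21.85
position: [0.4419, -0.2109, 0.0367]
tool_rot: [0.109, 1.57, -0.107]
ft_force: [-0.6, 0.7, -0.5]
grip_width: 0.746
```

servo_tool([
  [[0,0,0,0,0,0,65],[0,0,0,0,0,0,65],[0,0,0,0,0,0,65]],
])

```text
time: 22.22
position: [0.4432, -0.2123, 0.039]
tool_rot: [0.109, 1.567, -0.11]
ft_force: [-0.5, 0.7, -0.5]
grip_width: 0.745
```

```bash
python3 - <<'E'
from h import *
print(delta([.4425,-.2115,.004],down(-7.8)),ctrl.get_state()['ft_force'])
E
```

```text
(array([-0.18,  0.05,  0.03]), array([35. ,  0.7, -0.8])) [-0.51190798  0.72963984 -0.5126704 ]
```

servo_tool([
  [[0,0,0,15,1,-1,65],[0,0,0,34,1,-1,65],[0,0,0,34,1,-1,65],[0,0,0,34,1,-1,30],[0,0,0,34,1,-1,30]],
], newtons=50)

```text
time: 22.85
position: [0.4425, -0.2109, 0.0051]
tool_rot: [0.108, 1.567, -0.109]
ft_force: [-0.3, -0.6, 0.5]
grip_width: 0.602
```

servo_tool([
  [[0,0,0,0,0,0,30],[0,0,0,0,0,0,30]],
])

```text
time: 23.1
position: [0.4423, -0.2108, 0.0048]
tool_rot: [0.108, 1.567, -0.109]
ft_force: [3.3, -0.8, -0.2]
grip_width: 0.395
```

```bash
python3 - <<'E'
from h import *
np.set_printoptions(precision=4,suppress=True)
im,i=snap('wrist','w9.png'); s=ctrl.get_state(); print(s['position'],s['ft_force'],s['grip_width']*87)
T=R.from_rotvec(s['tool_rot']).as_matrix(); print('yaw',np.degrees(np.arctan2(T[1,2],T[0,2])))
im=cv2.imread('pics/w9.png'); g=cv2.cvtColor(im,cv2.COLOR_BGR2HSV)
z=g[100:290,230:430]; t=cv2.resize(z,(66,48),interpolation=cv2.INTER_AREA)
for row in t: print(''.join('#' if p[2]<50 else '+' if p[2]<130 else '-' if p[2]<190 else '.' for p in row))
m=(g[...,2]<60); m[:,:80]=0
W=[]
for v in range(3,140,3):
    u=np.flatnonzero(m[v,100:560])+100; W+=[onz(i,u.min(),v,.042)[:2],onz(i,u.max(),v,.042)[:2]]
W=np.array(W); A=np.c_[2*W,np.ones(len(W))]; q=np.linalg.lstsq(A,(W**2).sum(1),rcond=None)[0]; print('pan',q[:2],np.sqrt(q[2]+q[:2]@q[:2]))
E
```

```text
[ 0.4424 -0.2108  0.0048] [-0.4125 -0.2475 -0.6587] 33.40904679837345
yaw -7.924532463471552
###########+++++++++++++++++++++++++++++++++++++++################
#############+++++++++++++++++++++++++++++++++++++################
###############++++++++++++++++++++++++#+++++++++#################
########################++++++++++++++##++++++++##################
#######################++++++++++++++##+++++++####################
#######################+++++++++++++####++++######################
########################++++++++########+++#######################
##################################################################
##################################################################
##################################################################
##################################################################
-+##############################################################+-
.-+###########################################################++--
----+#######################################################+-----
------+###################################################+-------
--
[... 1550 characters left out ...]
-------+---++---+####+-----++------+-------------------
------------------+---++---+####+-----+++-------------------------
------------------+---++---+####+---++++++--+---------------------
------------------+---++---+####+--++-+++---+---------------------
..----------+-----+---+++++#####++++--+++---+---------------------
..--------+###+++++---++++++####+++---++---+##--------------------
----------+######++---+++++++++++++++++++++###+-------------------
#+-------+######+++---+++++------------++######-------+###########
##-------+######+-+---++--+++++--------+#######+------+###########
##+-----+#######++++--+--+++++++-------+########------+###########
pan [ 0.4629 -0.0974] 0.05493106886905834
```

servo_tool([
  [[0,0,0,-1,-10,0,30],[0,0,0,-2,-25,-1,30],[0,0,0,-2,-45,-2,30],[0,0,0,-2,-70,-3,30],[0,0,0,-2,-95,-4,30]],
])

```text
time: 23.78
position: [0.4233, -0.306, 0.0059]
tool_rot: [0.11, 1.57, -0.11]
ft_force: [0.5, -0.6, -3.6]
grip_width: 0.381
```

servo_tool([
  [[0,0,0,0,-20,0,30],[0,0,0,0,-40,-1,30],[0,0,0,0,-60,-1,30],[0,0,0,0,-60,-1,30],[0,0,0,0,-60,-1,30]],
])

```text
time: 24.4
position: [0.4158, -0.3625, 0.0063]
tool_rot: [0.109, 1.568, -0.108]
ft_force: [0.3, -0.3, -4.3]
grip_width: 0.385
```

```bash
python3 - <<'E'
from h import *
s=ctrl.get_state(); print(s['position'],s['ft_force'],s['grip_width']*87)
E
```

```text
[ 0.4158364  -0.36254506  0.00634236] [ 0.25090405 -0.27034186 -4.30902536] 33.479317763021356
```

servo_tool([
  [[0,0,0,3,0,0,30],[0,0,0,3,0,0,30],[0,0,0,3,0,0,62],[0,0,0,3,0,0,62],[0,0,0,3,0,0,62]],
])

```text
time: 25.02
position: [0.416, -0.3635, 0.0038]
tool_rot: [0.108, 1.567, -0.109]
ft_force: [0.6, 0.4, 0.6]
grip_width: 0.637
```

servo_tool([
  [[0,0,0,-20,0,0,62],[0,0,0,-70,0,0,62],[0,0,0,-125,0,0,62],[0,0,0,-180,0,0,62],[0,0,0,-180,0,0,62]],
])

```text
time: 25.65
position: [0.4184, -0.3655, 0.189]
tool_rot: [0.103, 1.56, -0.114]
ft_force: [-0.7, 0.4, -0.4]
grip_width: 0.713
```

```bash
python3 - <<'E'
from h import *
np.set_printoptions(precision=4,suppress=True)
for k in range(5): im,i=snap('wrist','w10.png')
s=ctrl.get_state(); print(s['time'],s['position'],s['ft_force'])
im=cv2.imread('pics/w10.png'); g=cv2.cvtColor(im,cv2.COLOR_BGR2HSV)
t=cv2.resize(g[0:270,150:550],(100,45),interpolation=cv2.INTER_AREA)
for row in t: print(''.join('R' if (p[1]>140 and (p[0]<8 or p[0]>172)) else '#' if p[2]<60 else '+' if p[2]<130 else '-' if p[2]<190 else '.' for p in row))
# side: compare standing things with start
snap('side','side10.png'); a=cv2.imread('pics/side0.png'); b=cv2.imread('pics/side10.png')
jd=vision.camera_info('side')
for n,x0,x1,y0,y1 in [('measure',272,302,298,338),('bottle',218,246,222,266),('glass',292,322,150,240),('tumbler',332,368,178,226)]:
    A,Bb=a[y0:y1,x0:x1],b[y0-6:y1+6,x0-6:x1+6]; r=cv2.matchTemplate(Bb,A,cv2.TM_CCOEFF_NORMED); _,mx,_,loc=cv2.minMaxLoc(r); print(n,mx,np.array(loc)-6)
m=(cv2.cvtColor(b,cv2.COLOR_BGR2HSV)[...,2]<90)
t=cv2.resize(cv2.cvtColor(b[235:305,295:400],cv2.COLOR_BGR2GRAY),(105,70))[::2]
for row in t: print(''.join('#' if p<35 else '+' if p<75 else '-' if p<130 else '.' for p in row))
E
```

```text
25.9 [ 0.4147 -0.3627  0.1816] [ 0.3957 -0.0463 -0.7198]
..................................---------##----------------------------...............------------
...................................--------##---------------------------.................-----------
....................................-----------------------------------.................------------
......................................--------------------------------...................-----------
.......................................------------------------------....................-+---------
.........................................---------------------------......................----------
..........................................--------------------------.......................---------
.......................................----------------------------..........................-------
......................................----------------------------...............................---
......................................----------------------------..................................
.................................
[... 6639 characters left out ...]
----++##+++++---------------------..............................
...................................--------------+++----------------------...............................
....................................-------------------------------------................................
....................................------------------------------------.................................
...................................------------------------------------..................................
..................................-------------------------------------..................................
.................................-------------------------------------...................................
```

```bash
python3 - <<'E'
from h import *
from bench import close_job
i=vision.camera_info('side'); g=cv2.cvtColor(cv2.imread('pics/side10.png'),cv2.COLOR_BGR2GRAY)<40
W=[]
for v in range(252,270,2): W.append(onz(i,np.flatnonzero(g[v,300:350]).min()+300,v,.042)[:2])
for u in range(326,354,2): W.append(onz(i,u,np.flatnonzero(g[235:275,u]).min()+235,.042)[:2])
W=np.array(W); A=np.c_[2*W,np.ones(len(W))]; s=np.linalg.lstsq(A,(W**2).sum(1),rcond=None)[0]; c=s[:2]; print('pan',c,np.sqrt(s[2]+c@c))
if np.hypot(*(c-[.466,-.098]))<.012: print(close_job())
E
```

```text
pan [ 0.4587561  -0.09990992] 0.05322460000042091
the job is handed in; nothing more can be done
None
```

The pan of almonds is on the slate coaster, and the pliers lie open on the worktop, their jaws about 12 cm clear of the stub. I handed the job in at about 26 s of the 61 s allowed.

I set the open pliers astride the stub and squeezed the handles. They closed to 36.0 mm, and the picture showed them locked. I then carried pan and pliers by the pivot block at 60 N, set the pan down, pinched the red lever's tail and drew the pliers off the stub.

**Last checks**
- **Pliers:** after the pinch, a wrist image showed the squeezed handle swung out. With the viewing limit used up, I checked that image by coordinates only. The pinch read 18 mm, where 22 mm was expected.
- **Pan position:** the estimates disagree slightly. Before the pliers were drawn off, the wrist view put the pan about 3 mm from the slate's centre. At the end, the side view put it about 7 mm off, from a partial fit of the rim. The slate's own position was known to a few millimetres. I could not look again to settle it.
- **Pan level:** I did not measure flatness directly after set-down. It hung level while carried, and the pan took the load at the height expected for the slate.
- **Bottle, measure, wine glass and tumbler:** their places in the side image had not shifted by a pixel since the start.
- **Forces:** every wrist force I read was below 11 N.

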